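# Latch the packer case

### The arm

A 7-joint arm with a two-finger parallel gripper is mounted at the origin on the work surface. World frame = base frame: x ahead of the robot, y to its left, z up, the work surface at z = 0. Lengths are in m, angles in rad, forces in N, time in s.
With the tool pointing down it reaches from about 0.425 to 0.875 m from the base axis. Payload 4.7 kg.
Tool frame: the origin (TCP) lies where the fingers leave the gripper's body, on its centre line; the fingertips stand 73 mm ahead of it and the grasp point (between the pads) lies 54 mm ahead of it; x points along the fingers, z is the direction in which the jaws open and shut, and the axes are right-handed (so a half turn about x gives the same grasp; the last joint's range is limited). The gripper opens to 85 mm and grips with 20 to 120 N. Pads are 22 mm wide; open, the fingers measure 114 mm over their backs; the gripper's body (76 mm by 85 mm) begins 54 mm behind the grasp point. The pads swing forward as they close: fully open they stand 13 mm farther back than shut.
Start: joints at [1.219, 0.321, -0.07, 1.45, 0.023, 1.371, -0.057], TCP at [0.232, -0.607, 0.304] pointing down, gripper open.
Joint ranges: [-2.86, 2.86], [-0.3, 2.09], [-1.38, 1.24], [0.06, 2.45], [-1.56, 4.7], [0.09, 2.05], [-2.69, 2.69]. Speed limits (rad/s): [2.57, 2.57, 3.14, 3.14, 3.14, 3.14, 3.14].

### API

Orientations are given as a unit quaternion [w, x, y, z].
In Python, from cell import env, optics gives the robot as it stands.
- The arm moves only by the shell command python3 -m creep 'ROWS' [FORCE]. ROWS is JSON, one flat list of numbers, 7 for each row, row after row: the turn, a rotation vector about the tool's x, y, z scaled (see below), then the shift along the tool's x, y, z scaled (see below), then the gripper's target within -1 to 1 (fully open at 1, half-way at 0, shut at -1). A call has exactly 5 rows; each row is the pose to reach, as a shift and turn from the pose commanded when the call began, along the tool's axes at that moment, turning the shorter way round; what a row does not reach only later rows make up. The controller multiplies each number of a shift by 0.2 m and each number of a turn by 2 pi rad. A row lasts 1/12 s, in which the tool goes at most 41.7 mm and 7.16 degrees, less where a joint would pass 70% of its speed; a pose out of reach is approached as far as the arm can. A call with a number of a shift or a turn outside -1 to 1 is refused whole. A call with a gripper value outside its range is refused whole. The fingers move at their own pace and stop on an object; FORCE is the grip in N (left out, the last holds). Time passes only in rows, so rows that repeat a pose let the fingers close, or fill a call up. It gives the time, the measured TCP pose, the force and the opening at its end, in the units of the state.
- env.observe(): the state, without advancing time (a new reading comes with each control period).
- optics.capture(name): name is "side" or "top" or "wrist"; returns a dict with "frame" (480x640x3 uint8, red, green, blue), "fx", "fy", "cx", "cy" (pixels), "xyz" and "orientation" of the camera in the world. Camera axes: x right, y up, looking along -z (the intrinsics and any distortion apply to the point x, -y, -z); pixel columns grow to the right and rows downward; lengths in m; the calibration is good to about 2 mm. A picture is of the moment at which its call begins. There is no depth.
- env.sign_off(): hands the job in, once; it reports no verdict.
The state is a dict: "clock": time; "qpos": joint angles; "qd": joint speeds; "joint_efforts": joint torques, N m; "tcp_pos": TCP position; "ee_rot": TCP orientation; "force": force on the tool from outside, world axes, zero at the start; "ft_torque": the same for the moment, N m; "gripper_width": opening from 0.0 (shut) to 1.0 (fully open).
Only numpy, scipy, OpenCV 4.12 (cv2) and the standard library are available. Lean on these libraries where they do the work, as an engineer would, in place of code of your own. Each camera call takes 0.05 s, during which the arm holds its last target. There are 200 camera calls.

### The job

The glazing-packer case stands upright with its far half sprung ajar. Drop the draw latch's loop into the slot behind the keeper on the far half, feeling for the slot with a light touch (never over 20 N down on the keeper), then press the lever back and down, over centre, until it lies fully home, so the case is drawn shut and stays shut by itself. Stay under 25 N on the lever, and leave the things lying around alone.

Things in the scene. Friction and masses are not known exactly. Their poses are not given: they have to be found in the camera images.
- case: Grey plastic carrying case standing on its hinged edge, fixed to the bench: near half x -125..0, far half x 1..96, both y -160..160, top at z 140 mm. Origin: on the bench under the middle of the seam between the halves. x runs across the seam from the near half (latch lever) to the far half (keeper), y along the seam, z up. Latch and keeper stand on the top, in the plane y = 0.
- shell (a joint): Tilt of the far half about its hinge, which runs along y at the bottom of the seam (12 mm above the bench), rad: 0 = shut, 0.085 = ajar (its springy rest, about 11 mm gap at the top). About 8 to 10 N at the top is needed to hold it shut.
- shell_edge (a point): Middle of the far half's top inner edge, at the seam; axes as the case's, tilting with the far half. The keeper beyond it is a 22 mm wide steel hook whose seat face looks to +x, nominally 40 mm beyond this point, with a lip overhanging the seat by 5 mm. Its foot is screwed down in slots: the whole keeper may stand up to 4 mm nearer or farther in x than nominal.
- keeper_nominal (a point): Nominal top outer edge of the lip: 45 mm beyond, 24 mm above shell_edge (does NOT follow the keeper's shift). 8 mm beyond the lip two guard horns stand 26 mm high, 4 mm thick, 19 mm apart in y: the 6 mm bar must drop through this 8 mm gap, onto the 3 mm foot plate, then back under the lip (underside 19 mm up). The hook is sprung towards the latch, 5 N per mm.
- lever (a joint): Angle of the latch lever, rad: 0 = home (hard stop), flat and pointing to the case's -x; pi/2 = upright; 2.3 = stop, leaning towards the keeper. Stiff pivot (0.045 N m): stays where it is left. With the loop hooked it takes about 2 to 12 N near its end, most half way; dead centre is at about 0.2 rad, and below that it may still have to be pushed home.
- lever_pivot (a point): Pivot of the latch lever, a steel strip 24 mm wide, 4 mm thick, its free end 70 mm from the pivot. This point is on the pivot axis (along y), 45 mm on the near side of the seam, 14 mm above the case's top. Axes turn with the lever: the strip runs to -x; z is the face that is on top when home (and faces the keeper when upright).
- lever_end (a point): Middle of the free end of the lever on that upper face: 70 mm from the pivot, 2 mm off the strip's mid-plane.
- loop (a joint): Angle of the wire loop on the lever, rad: the loop's rise above horizontal is (this value - lever angle). Its pivot on the lever, 22 mm from the lever's pivot towards the lever's end and 2 mm under its mid-plane, is stiff enough (0.035 N m) to stay where it is left.
- loop_bar (a point): Middle of the loop's end bar, the part that hooks behind the keeper: a square bar 6 x 6 mm, 41 mm long in y, 102.5 mm from the loop's pivot; side wires at y = -18 and 18. Axes: x from the loop's pivot to the bar, y as the case's, z up when the loop is level.
- loop_tab (a point): Grasp point of the loop's pull tab, an upright steel tab beyond the bar, on a 14 mm wide, 4 mm thick strip: 14 mm wide in y, 8 mm thick in x, from 2 mm under to 50 mm above the bar's axis (loop level); this point is 16 mm beyond and 36 mm above the bar's axis. Axes as loop_bar. It can be pinched across y and swivels between the fingers.
- packer_a: Bystander: yellow ribbed plastic packer 28 x 95 x 6 mm on the near half's top, left of the latch; origin under its middle.
- packer_b: Bystander: green ribbed plastic packer 28 x 95 x 8 mm on the near half's top, right of the latch; origin under its middle.
- paddle: Bystander: wooden glazing paddle 280 mm long, 85 mm wide, 24 mm high, lying on the bench right of the case; origin at the blade's handle end.
- wax_box: Bystander: white plastic box 100 x 70 x 30 mm on the bench left of the case; origin under its middle.

How it is judged:
By the outcome, as a careful person would: the job done as asked, in the order asked, and still so for the second after the job is handed in, with the robot touching nothing.
It also fails if it takes over 72 s, if anything falls off the work surface, if the arm or the gripper's body presses on something with over 40 N, if the wrist force passes 120 N, or if a joint passes its speed limit or range.

## Working session

There is one attempt and no reset: what is moved stays moved. The work goes in short steps, Python scripts to look and compute and a shell command to move; the robot and the scene stay as the last step left them, time stands still between calls to the robot, and variables do not carry over. Pictures are saved under pics/ and viewed, about 8 in all and at most 12, crops included, and the job is handed in when it is done.

```bash
ls; mkdir -p pics
python3 - <<'E'
from cell import env, optics
import cv2
s=env.observe(); print(s)
for n in ("side","top","wrist"):
    c=optics.capture(n); cv2.imwrite(f"pics/{n}0.png",c["frame"][:,:,::-1])
    print(n,{k:v for k,v in c.items() if k!="frame"})
E
```

```text
pics
{'clock': 0.0, 'qpos': array([ 1.21912001,  0.32179376, -0.07009955,  1.45171258,  0.02262217,
        1.37081684, -0.0569329 ]), 'qd': array([ 0.00102064,  0.00104466,  0.00068122,  0.00053502, -0.00111021,
        0.00039262,  0.00045384]), 'joint_efforts': array([ 4.17232777e-04, -4.93580997e+01, -3.82062402e-01, -3.14331472e+01,
        1.30295882e-02,  1.13146630e-02,  2.08441179e-05]), 'tcp_pos': array([ 0.23230028, -0.60662134,  0.30282363]), 'ee_rot': array([ 0.58201069,  0.4010749 ,  0.58318841, -0.40036703]), 'force': array([-0.56970592, -0.91384087,  0.61667531]), 'ft_torque': array([ 0.04124807, -0.00653008,  0.01421987]), 'gripper_width': 1.000203587934529}
side {'fx': 546.6363793059071, 'fy': 546.6363793059071, 'cx': 320.7291522604694, 'cy': 229.14772442194592, 'xyz': array([0.12880872, 0.77198995, 0.8394615 ]), 'orientation': array([-0.26760675, -0.1243742 ,  0.40871819,  0.86363599])}
top {'fx': 595.0300632307977, 'fy': 595.0300632307977, 'cx': 313.8717875868116, 'cy': 242.37627019663594, 'xyz': array([0.43806973, 0.05535492, 1.32544101]), 'orientation': array([-0.70490048, -0.04815639,  0.05516551,  0.70551615])}
wrist {'fx': 355.4677527163391, 'fy': 355.4677527163391, 'cx': 318.32900867919136, 'cy': 242.1732613508467, 'xyz': array([ 0.30504351, -0.57912995,  0.37237069]), 'orientation': array([ 0.81388123, -0.12590426,  0.08876716, -0.56023731])}
```

View pics/side0.png

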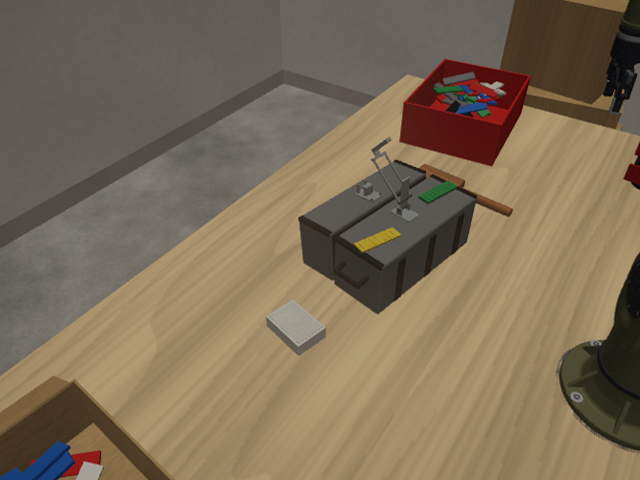

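View pics/top0.png

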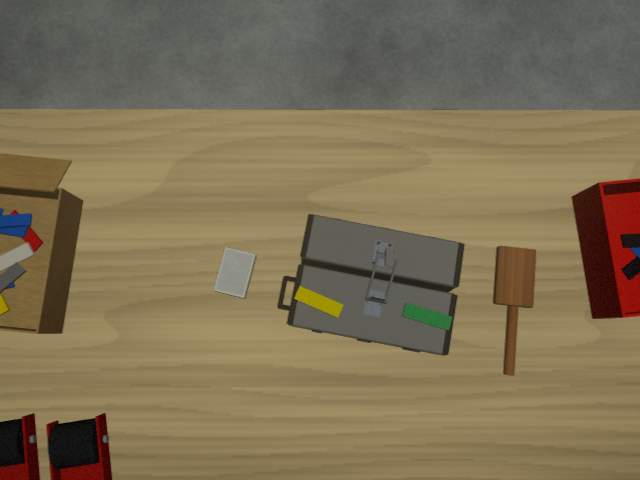

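The side view shows the case with the loop raised (tab near 381,147) and the lever nearly upright near (404,195). In the top view the case spans about (290–463, 215–353), with the latch near (376,290). I'll enlarge both.

Run:
```python
import cv2
a=cv2.imread("pics/top0.png")[205:365,280:480]; cv2.imwrite("pics/topc.png",cv2.resize(a,None,fx=3.75,fy=3.75,interpolation=cv2.INTER_CUBIC))
a=cv2.imread("pics/side0.png")[125:325,290:490]; cv2.imwrite("pics/sidec.png",cv2.resize(a,None,fx=3,fy=3,interpolation=cv2.INTER_CUBIC))
```

```text
(no output)
```

View pics/topc.png

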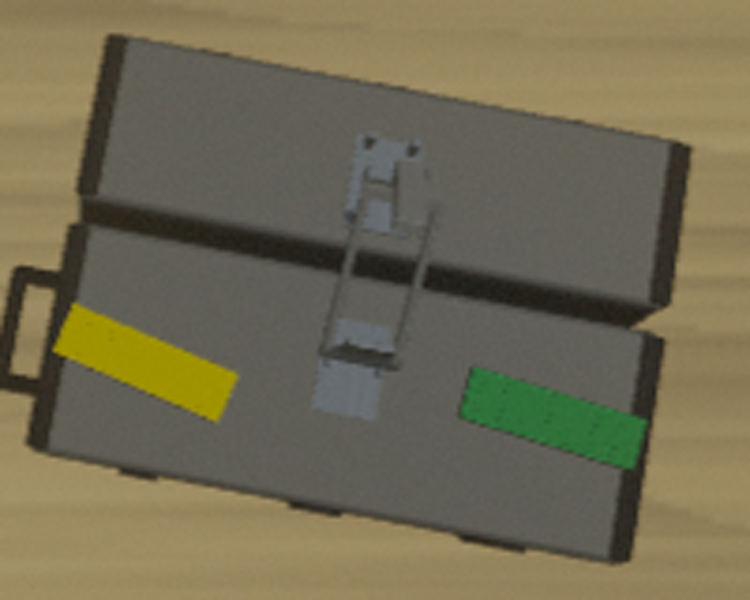

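View pics/sidec.png

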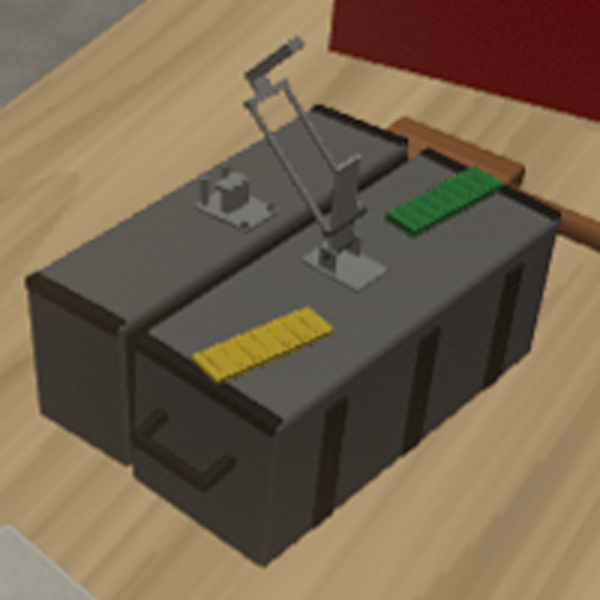

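```bash
cat > h.py <<'E'
import numpy as np, json
from scipy.spatial.transform import Rotation as R
from scipy.optimize import least_squares
from cell import env, optics
def rq(q): return R.from_quat(np.roll(q,-1))
def proj(cam,P):
    p=rq(cam["orientation"]).inv().apply(np.atleast_2d(P)-cam["xyz"])
    return np.c_[cam["cx"]+cam["fx"]*p[:,0]/-p[:,2], cam["cy"]+cam["fy"]*p[:,1]/p[:,2]]
def case2w(c,P):  # c=(x,y,yaw), P mm
    return R.from_euler('z',c[2]).apply(np.atleast_2d(P)/1000.)+[c[0],c[1],0]
def far(P,a=.085): # tilt far-half points (shut coords, mm)
    P=np.atleast_2d(np.array(P,float)); x=P[:,0]; z=P[:,2]-12
    return np.c_[x*np.cos(a)+z*np.sin(a),P[:,1],12-x*np.sin(a)+z*np.cos(a)]
def lev(th,d,up,y=0): # d from pivot towards end, up toward upper face
    return np.array([-45-d*np.cos(th)+up*np.sin(th),y,154+d*np.sin(th)+up*np.cos(th)])
def loop(th,lo,dx,dz,y=0): # loop rise = lo-th
    r=lo-th; p=lev(th,22,-2)
    return np.array([p[0]+dx*np.cos(r)-dz*np.sin(r),y,p[2]+dx*np.sin(r)+dz*np.cos(r)])
E
cat > fit.py <<'E'
from h import *
T=optics.capture("top"); S=optics.capture("side")
t=lambda u,v:(280+u/3.75,205+v/3.75); s=lambda u,v:(290+u/3,125+v/3)
def model(p):
    c=p[:3];th,lo=p[3:5]; N=[[-125,160,140],[-125,-160,140],[0,160,140],[0,-160,140]]
    F=far([[96,160,140],[96,-160,140]])
    W=lambda L:case2w(c,L)
    m=[proj(T,W(N)),proj(T,W(F)),proj(S,W(N)),proj(S,W(F)),
     proj(S,W([lev(th,70,0,12),lev(th,70,0,-12),loop(th,lo,102.5,0,20.5),loop(th,lo,102.5,0,-20.5),loop(th,lo,116,50,0)]))]
    return np.vstack(m)
O=np.array([t(30,447),t(630,562),t(68,224),t(663,336),t(110,35),t(690,146),
 s(272,432),s(560,213),s(135,335),s(428,150),s(28,282),s(318,105),
 s(335,165),s(358,156),s(248,104),s(287,85),s(297,43)])
f=least_squares(lambda p:(model(p)-O).ravel(),[.45,0,-.15,1.6,2.6],loss='soft_l1')
print(f.x); print((f.fun.reshape(-1,2)).round(1).tolist())
c=f.x[:3];th,lo=f.x[3:]
print("rise",lo-th,"bar",loop(th,lo,102.5,0),"tab",loop(th,lo,118.5,36),case2w(c,loop(th,lo,118.5,36)))
print("edge",far([[0,0,140]]),"keeper nominal lip",far([[45,0,164]]), case2w(c,far([[45,0,164]])))
np.save("fit.npy",f.x)
E
python3 fit.py
```

```text
[ 0.53835692 -0.08451563 -0.19146306  1.65519572  2.36627747]
[[-0.8, 1.8], [-0.8, 2.2], [1.2, -0.7], [0.2, -0.2], [0.1, -0.7], [-0.0, -0.9], [2.7, -0.6], [2.2, 1.2], [0.0, 0.6], [-0.7, -0.7], [-0.9, -2.0], [-0.4, -0.3], [0.1, 0.6], [-0.1, -1.1], [-0.3, 0.5], [-0.2, -0.6], [0.3, 1.1]]
rise 0.7110817492993684 bar [ 32.52147403   0.         242.98729818] tab [ 21.14844013   0.         280.70538536] [[ 0.55911891 -0.08854009  0.28070539]]
edge [[ 10.8669034    0.         139.53787834]] keeper nominal lip [[ 57.74198314   0.         159.6308348 ]] [[ 0.59504378 -0.09550367  0.15963083]]
```

```bash
cat >> h.py <<'E'
def target(c,g,pitch=0.,sgn=None,ref=None):
    """tool pose for grasp point g (case mm); pitch>0 tips fingers toward case +x"""
    C=R.from_euler('z',c[2]).as_matrix()
    xt=C@[np.sin(pitch),0,-np.cos(pitch)]; best=None
    for s in ((1,-1) if sgn is None else (sgn,)):
        z=s*C[:,1]; M=R.from_matrix(np.c_[xt,np.cross(z,xt),z])
        a=(ref.inv()*M).magnitude()
        if best is None or a<best[0]: best=(a,M,s)
    return case2w(c,g)[0]-.054*xt,best[1],best[2]
def goto(c,g,pitch=0.):
    s=env.observe(); Rc=rq(s["ee_rot"]); p,M,sg=target(c,g,pitch,ref=Rc)
    d=Rc.inv().apply(p-s["tcp_pos"]); t=(Rc.inv()*M).as_rotvec()
    print("shift mm",(d*1000).round(1),"scaled",(d/.2).round(4),"turn scaled",(t/2/np.pi).round(4),"deg",np.degrees(np.linalg.norm(t)).round(1),"sgn",sg)
def state(c):
    s=env.observe(); Rc=rq(s["ee_rot"]); g=s["tcp_pos"]+Rc.apply([.054,0,0])
    C=R.from_euler('z',c[2])
    print("t%.2f"%s["clock"],"grasp case mm",(C.inv().apply(g-[c[0],c[1],0])*1000).round(1),"F case",C.inv().apply(s["force"]).round(1),"w %.3f"%s["gripper_width"])
    return s
E
python3 - <<'E'
from h import *
c=np.load("fit.npy")[:3]; s=state(c); print(rq(s["ee_rot"]).as_matrix().round(3)); 
goto(c,[21,0,360])
E
```

```text
t0.25 grasp case mm [-201.  -570.9  249.4] F case [ 0.7 -0.1 -0.4] w 0.997
[[-0.     0.934  0.358]
 [ 0.001  0.358 -0.934]
 [-1.    -0.    -0.001]]
shift mm [-110.3  490.3 -367.3] scaled [-0.5514  2.4517 -1.8365] turn scaled [ 0.0887 -0.0001  0.    ] deg 31.9 sgn -1
```

```bash
python3 -m creep '[0,0,0,-0.2,0,0,1, 0,0,0,-0.4,0.05,-0.05,1, 0,0,0,-0.55,0.15,-0.12,1, 0,0,0,-0.55,0.3,-0.25,1, 0,0,0,-0.55,0.45,-0.4,1]'; python3 -m creep '[0,0,0,0,0.16,-0.12,1, 0,0,0,0,0.32,-0.24,1, 0,0,0,0,0.48,-0.36,1, 0,0,0,0,0.64,-0.48,1, 0,0,0,0,0.8,-0.6,1]'; python3 -m creep '[0,0,0,0,0.16,-0.12,1, 0,0,0,0,0.32,-0.24,1, 0,0,0,0,0.48,-0.36,1, 0,0,0,0,0.64,-0.48,1, 0,0,0,0,0.8,-0.6,1]'
python3 - <<'E'
from h import *
c=np.load("fit.npy")[:3]; state(c); goto(c,[21,0,360])
E
```

```text
clock: 0.67
tcp_pos: [0.288, -0.5011, 0.4162]
ee_rot: [0.584, 0.401, 0.581, -0.402]
force: [1.4, 1.4, -0.9]
gripper_width: 1.005
clock: 1.08
tcp_pos: [0.3947, -0.3296, 0.4141]
ee_rot: [0.583, 0.401, 0.582, -0.401]
force: [1.6, -0.8, 0.8]
gripper_width: 0.999
clock: 1.5
tcp_pos: [0.5011, -0.1604, 0.4142]
ee_rot: [0.583, 0.401, 0.582, -0.401]
force: [1.4, -0.4, -0.2]
gripper_width: 1.0
t1.50 grasp case mm [-22.1 -81.6 360.2] F case [ 1.4 -0.2 -0.2] w 1.000
shift mm [  0.1  79.7 -46.4] scaled [ 0.0007  0.3986 -0.232 ] turn scaled [ 0.0887  0.0001 -0.0001] deg 31.9 sgn -1
```

```bash
python3 -m creep '[0.018,0,0,0,0.1,-0.06,1, 0.036,0,0,0,0.2,-0.12,1, 0.054,0,0,0,0.3,-0.18,1, 0.072,0,0,0,0.4,-0.232,1, 0.0887,0,0,0,0.4,-0.232,1]';  python3 - <<'E'
from h import *
import cv2
c=np.load("fit.npy")[:3]; state(c)
W=optics.capture("wrist"); goto(c,[21,0,281]); cv2.imwrite("pics/w1.png",W["frame"][:,:,::-1])
import pickle; pickle.dump(W,open("w1.pkl","wb"))
x=np.load("fit.npy"); th,lo=x[3:]
for n,p in (("tab",loop(th,lo,118.5,36)),("tabtop",loop(th,lo,116,50)),("barL",loop(th,lo,102.5,0,20.5)),("lip",far([[45,0,164]])[0]),("levend",lev(th,70,0))): print(n,proj(W,case2w(c,p)).round())
E
```

```text
clock: 1.92
tcp_pos: [0.5606, -0.0851, 0.4135]
ee_rot: [0.45, 0.546, 0.451, -0.544]
force: [-0.4, 0.8, 0.6]
gripper_width: 0.998
t1.92 grasp case mm [ 21.9   3.8 359.5] F case [-0.6  0.7  0.6] w 0.998
shift mm [78.5 -0.4  1.4] scaled [ 0.3926 -0.0019  0.0071] turn scaled [-0.0008 -0.0002  0.0001] deg 0.3 sgn -1
tab [[325. 264.]]
tabtop [[325. 287.]]
barL [[295. 229.]]
lip [[324. 177.]]
levend [[324. 308.]]
```

View pics/w1.png

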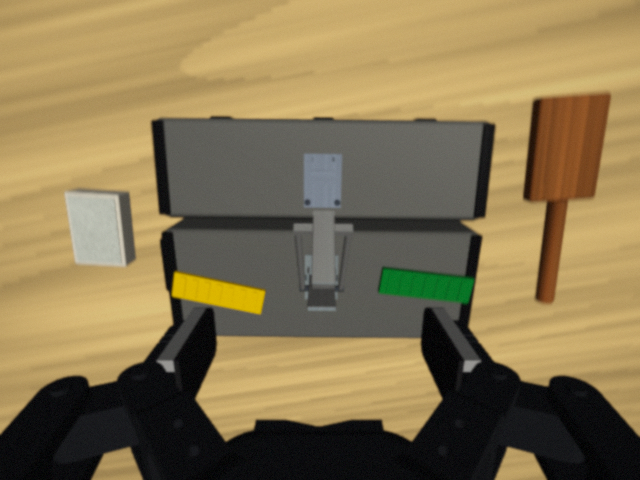

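Wrist view agrees with the model within about 1 px (bar end at 294,228; tab top at 323,285). Descending to grasp.

```bash
python3 -m creep '[0,0,0,0.1,0,0,1, 0,0,0,0.2,0,0,1, 0,0,0,0.3,0,0,1, 0,0,0,0.395,0,0,1, 0,0,0,0.395,0,0,1]' 30; python3 -m creep '[0,0,0,0,0,0,-1, 0,0,0,0,0,0,-1, 0,0,0,0,0,0,-1, 0,0,0,0,0,0,-1, 0,0,0,0,0,0,-1]' 30;python3 -m creep '[0,0,0,0,0,0,-1, 0,0,0,0,0,0,-1, 0,0,0,0,0,0,-1, 0,0,0,0,0,0,-1, 0,0,0,0,0,0,-1]' 30
python3 - <<'E'
from h import *
c=np.load("fit.npy")[:3]; state(c); goto(c,[21,0,281])
E
```

```text
clock: 2.38
tcp_pos: [0.5566, -0.0911, 0.3308]
ee_rot: [-0.448, -0.544, -0.452, 0.547]
force: [-0.7, -0.2, -1.4]
gripper_width: 0.997
clock: 2.8
tcp_pos: [0.5591, -0.0903, 0.336]
ee_rot: [0.45, 0.546, 0.449, -0.545]
force: [-0.0, -0.3, -0.5]
gripper_width: 0.299
clock: 3.22
tcp_pos: [0.5595, -0.0885, 0.3359]
ee_rot: [0.451, 0.546, 0.45, -0.544]
force: [2.5, 4.4, 3.5]
gripper_width: 0.155
t3.22 grasp case mm [ 21.7   0.3 281.9] F case [1.7 4.8 3.5] w 0.155
shift mm [ 0.9 -0.5  0.2] scaled [ 0.0044 -0.0027  0.0008] turn scaled [ 0.0003 -0.0003 -0.0004] deg 0.2 sgn -1
```

Run:
```python
from h import *
import cv2
c=np.load("fit.npy")[:3]
W=optics.capture("wrist"); S=optics.capture("side")
print(W["xyz"])
u,v=proj(W,case2w(c,far([[45,0,164]])))[0]; print(u,v); x0,y0=int(u)-75,int(v)-60
a=W["frame"][max(y0,0):y0+120,x0:x0+150,::-1]; y0=max(y0,0); a=cv2.resize(a,None,fx=5.3,fy=5.3,interpolation=cv2.INTER_CUBIC)
cv2.imwrite("pics/w2.png",a[:600]); print("crop off",x0,y0)
print("side lip",proj(S,case2w(c,far([[45,0,164]]))))
for n,p in (("lipL",[45,11,164]),("lipR",[45,-11,164]),("seatfloor",[40,11,143]),("horn in top +",[53,9.5,166]),("horn in top -",[53,-9.5,166]),("horn out+",[57,9.5,166]),("edge",[0,0,140])):
    print(n,((proj(W,case2w(c,far([p])))[0]-[x0,y0])*5.3).round(1), ((proj(W,case2w(c,far([[p[0]+4,p[1],p[2]]])))[0]-[x0,y0])*5.3).round(1))
```

```text
[ 0.63578358 -0.1035702   0.40550667]
319.4412351056155 191.86370657031756
crop off 244 131
side lip [[367.40257842 184.84215781]]
lipL [315.9 322.5] [315.7 291.6]
lipR [483.8 322.7] [484.1 291.8]
seatfloor [322.7 345.6] [322.5 317.3]
horn in top + [326.3 261.4] [326.1 229.9]
horn in top - [473.5 261.6] [473.9 230. ]
horn out+ [326.1 229.9] [325.9 198.1]
edge [399.5 613.7] [399.5 587.4]
```

View pics/w2.png

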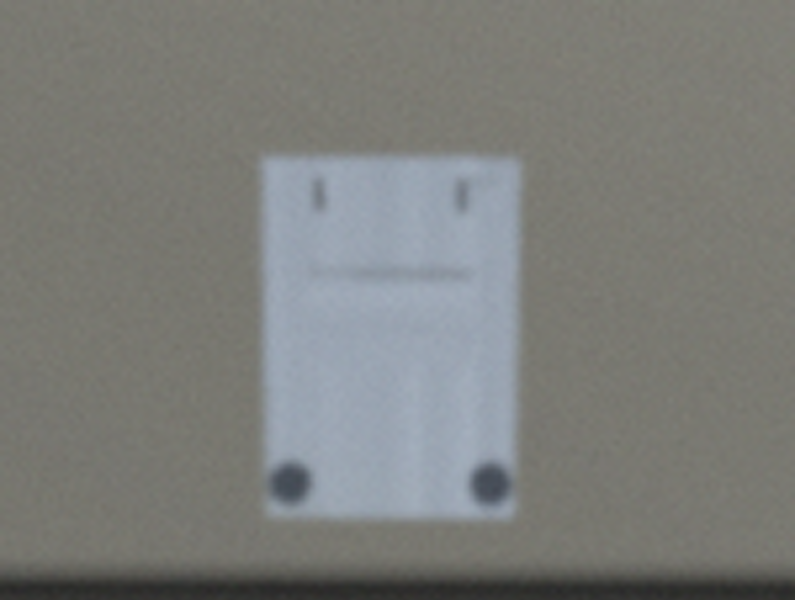

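Run:
```python
from h import *
import pickle
c=np.load("fit.npy")[:3]; W=pickle.load(open("w1.pkl","rb"))
g=lambda P:proj(W,case2w(c,P)).round(1).tolist()
print("far outer",g(far([[96,160,140],[96,-160,140]])),"far inner",g(far([[0,160,140],[0,-160,140]])))
print("near inner",g([[0,160,140],[0,-160,140]]),"near outer",g([[-125,160,140],[-125,-160,140]]))
print("lip",g(far([[45,0,164],[45,0,159],[53,0,166],[53,0,143],[57,0,166]])))
import cv2
f=cv2.GaussianBlur(cv2.cvtColor(W["frame"],cv2.COLOR_RGB2GRAY),(3,3),0).astype(int)
for col in (240,270,380): print(col,"r105-130",f[105:130,col].tolist(),"r205-240",f[205:240,col].tolist(),"r325-345",f[325:345,col].tolist())
```

```text
far outer [[153.1, 120.7], [495.0, 120.8]] far inner [[163.0, 221.8], [484.2, 222.3]]
near inner [[164.3, 232.4], [482.9, 232.9]] near outer [[179.1, 340.2], [466.9, 341.1]]
lip [[323.7, 177.3], [323.7, 177.0], [323.8, 168.3], [323.5, 167.8], [323.8, 163.7]]
240 r105-130 [175, 177, 178, 178, 177, 177, 177, 176, 176, 176, 176, 172, 158, 131, 103, 89, 88, 91, 94, 96, 96, 95, 95, 95, 95] r205-240 [93, 94, 94, 93, 93, 93, 92, 90, 86, 79, 68, 54, 42, 37, 37, 39, 40, 40, 39, 41, 42, 41, 41, 47, 57, 68, 77, 83, 87, 89, 90, 90, 90, 89, 90] r325-345 [87, 88, 89, 88, 88, 88, 87, 87, 86, 87, 97, 119, 141, 153, 158, 159, 158, 159, 159, 159]
270 r105-130 [178, 177, 178, 179, 179, 181, 183, 185, 187, 188, 187, 182, 168, 140, 108, 89, 86, 89, 94, 97, 98, 98, 98, 98, 98] r205-240 [94, 94, 94, 94, 94, 93, 93, 93, 90, 83, 73, 60, 46, 38, 37, 38, 39, 40, 40, 41, 42, 42, 42, 45, 54, 65, 75, 82, 85, 88, 90, 90, 90, 89, 89] r325-345 [87, 87, 88, 88, 87, 87, 87, 88, 87, 87, 92, 110, 133, 149, 154, 153, 151, 149, 149, 149]
380 r105-130 [186, 185, 182, 179, 176, 171, 167, 163, 161, 161, 164, 166, 165, 157, 139, 114, 94, 88, 92, 97, 101, 102, 102, 102, 103] r205-240 [96, 96, 96, 97, 97, 97, 97, 97, 96, 93, 86, 76, 62, 49, 39, 37, 39, 40, 40, 41, 41, 41, 40, 41, 45, 52, 63, 73, 81, 86, 88, 90, 91, 92, 92] r325-345 [89, 88, 87, 88, 89, 89, 89, 88, 87, 87, 87, 93, 112, 139, 161, 170, 171, 170, 168, 167]
```

```bash
cat >> h.py <<'E'
def ik(bx,bz):
    def f(q): 
        b=loop(q[0],q[1],102.5,0); return [b[0]-bx,b[2]-bz]
    q=least_squares(f,[1.8,1.7]).x
    return q,loop(*q,118.5,36)
def fk(gx,gz,off=(118.5,36)):
    def f(q):
        b=loop(q[0],q[1],*off); return [b[0]-gx,b[2]-gz]
    q=least_squares(f,[1.8,1.8]).x
    return q,loop(*q,102.5,0)
E
python3 - <<'E'
from h import *
c=np.load("fit.npy")[:3]
state(c)
for b in ((33,242),(55,215),(62,195),(65,178),(65,165),(64,155),(64,148)):
    q,t=ik(*b); print(b,"th %.2f lo %.2f rise %.2f"%(*q,q[1]-q[0]),"tab",t.round(1),"levend",lev(q[0],70,0).round())
q,t=ik(65,178); goto(c,t)
q,t=ik(58,205); goto(c,t)
print(far([[49,0,164],[53,0,164],[53,0,150],[53,0,146]]))
E
```

```text
t3.32 grasp case mm [ 21.7   0.3 281.9] F case [0.5 6.  3.4] w 0.159
(33, 242) th 1.64 lo 2.34 rise 0.70 tab [ 22.1   0.  279.9] levend [-40.   0. 224.]
(55, 215) th 1.91 lo 2.31 rise 0.40 tab [ 55.9   0.  254.4] levend [-22.   0. 220.]
(62, 195) th 1.96 lo 2.15 rise 0.20 tab [ 70.7   0.  233.4] levend [-19.   0. 219.]
(65, 178) th 2.01 lo 2.04 rise 0.03 tab [ 79.9   0.  214.5] levend [-15.   0. 217.]
(65, 165) th 2.03 lo 1.94 rise -0.09 tab [ 84.3   0.  199.3] levend [-14.   0. 217.]
(64, 155) th 2.05 lo 1.86 rise -0.19 tab [ 86.5   0.  187.3] levend [-13.   0. 216.]
(64, 148) th 2.12 lo 1.87 rise -0.25 tab [ 88.5   0.  178.8] levend [ -8.   0. 214.]
shift mm [67.5 58.1  0.4] scaled [0.3377 0.2906 0.0021] turn scaled [ 0.0003 -0.0004 -0.0004] deg 0.2 sgn -1
shift mm [37.9 41.3  0.3] scaled [0.1896 0.2066 0.0016] turn scaled [ 0.0003 -0.0004 -0.0004] deg 0.2 sgn -1
[[ 61.72754184   0.         159.29124407]
 [ 65.71310053   0.         158.95165334]
 [ 64.52453298   0.         145.00219789]
 [ 64.18494224   0.         141.01663919]]
```

```bash
python3 -m creep '[0,0,0,0.04,0.045,-0.005,-1, 0,0,0,0.08,0.09,-0.005,-1, 0,0,0,0.12,0.13,-0.005,-1, 0,0,0,0.16,0.175,-0.005,-1, 0,0,0,0.19,0.207,-0.005,-1]'; python3 -m creep '[0,0,0,0.04,0.025,0,-1, 0,0,0,0.08,0.05,0,-1, 0,0,0,0.12,0.07,0,-1, 0,0,0,0.148,0.084,0,-1, 0,0,0,0.148,0.084,0,-1]'
python3 - <<'E'
from h import *
import cv2
c=np.load("fit.npy")[:3]; s=state(c)
g=case2w  
W=optics.capture("wrist"); S=optics.capture("side")
q,b=fk(79.9,214.5)
print("bar",b, "pred px",proj(W,case2w(c,[b+[0,20.5,0],b-[0,20.5,0]])).round(), proj(S,case2w(c,b)))
cv2.imwrite("pics/w3.png",W["frame"][:,:,::-1])
a=S["frame"][140:240,310:460,::-1]; cv2.imwrite("pics/s3.png",cv2.resize(a,None,fx=5.3,fy=5.3,interpolation=cv2.INTER_CUBIC))
a=W["frame"][100:280,200:440,::-1]; cv2.imwrite("pics/w3.png",cv2.resize(a,None,fx=3.3,fy=3.3,interpolation=cv2.INTER_CUBIC))
E
```

```text
clock: 3.73
tcp_pos: [0.6, -0.096, 0.2966]
ee_rot: [0.45, 0.546, 0.451, -0.545]
force: [-0.3, 5.6, 2.1]
gripper_width: 0.156
clock: 4.15
tcp_pos: [0.6167, -0.0994, 0.2658]
ee_rot: [0.45, 0.546, 0.451, -0.545]
force: [1.8, 4.8, 1.6]
gripper_width: 0.155
t4.15 grasp case mm [ 79.8   0.4 211.8] F case [0.9 5.1 1.6] w 0.155
bar [ 65.05623637   0.         178.00804635] pred px [[279. 322.]
 [360. 322.]] [[365.3571278  176.44704194]]
```

View pics/s3.png

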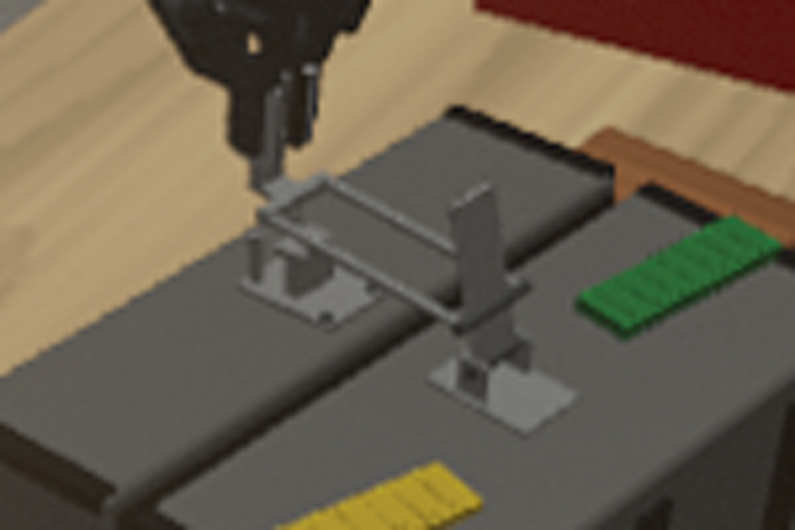

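View pics/w3.png

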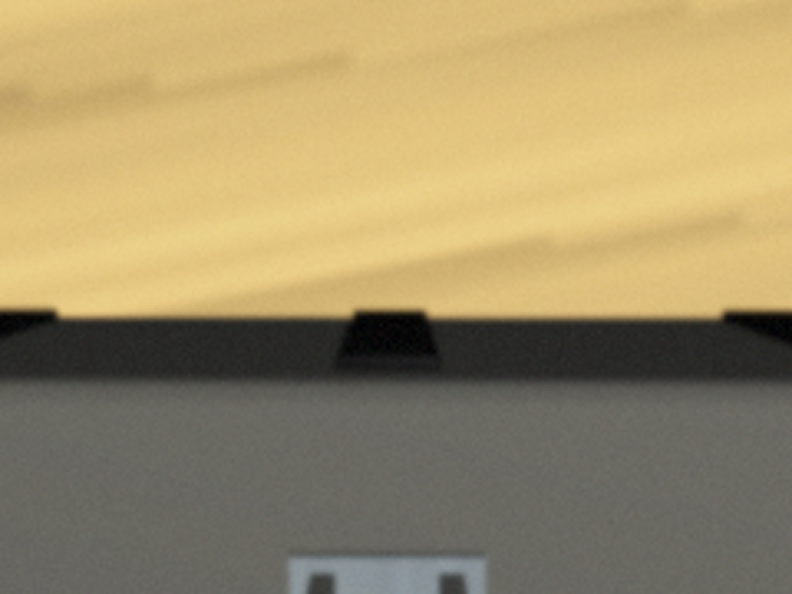

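Run:
```python
from h import *
c=np.load("fit.npy")[:3]; S=optics.capture("side")
P=lambda p:((proj(S,case2w(c,p))[0]-[310,140])*5.3).round(0)
q,b=fk(79.9,214.5)
print("bar ends",P(b+[0,20.5,3]),P(b-[0,20.5,-3]),"lever end",P(lev(q[0],70,0,12)),P(lev(q[0],70,0,-12)))
for s in (0,2,4,6): print(s,"horn L top",P(far([[53+s,11.5,166]])),P(far([[57+s,11.5,166]])),"lip L",P(far([[45+s,11,164]])),P(far([[45+s,-11,164]])),"seat-back L top",P(far([[37+s,11,164]])))
print("case seamL etc",P([0,0,140]),P(far([[0,0,140]])))
```

```text
bar ends [260. 207.] [327. 168.] lever end [435. 204.] [475. 179.]
0 horn L top [271. 238.] [264. 235.] lip L [286. 248.] [322. 227.] seat-back L top [301. 255.]
2 horn L top [267. 236.] [260. 233.] lip L [283. 247.] [318. 225.] seat-back L top [297. 253.]
4 horn L top [264. 235.] [256. 232.] lip L [279. 245.] [315. 224.] seat-back L top [294. 252.]
6 horn L top [260. 233.] [253. 230.] lip L [275. 243.] [311. 222.] seat-back L top [290. 250.]
case seamL etc [409. 336.] [388. 326.]
```

Run:
```python
from h import *
c=np.load("fit.npy")[:3]; state(c)
for bx in (62,64,66,68):
  for bz in (178,170,166,163,160,156,152,148,145):
    q,t=ik(bx,bz); print((bx,bz),"th %.2f rise %.2f"%(q[0],q[1]-q[0]),"tab",t[[0,2]].round(1),"units down %.3f, +x %.3f"%((214.5-t[2])/200,(t[0]-79.9)/200))
```

```text
t4.30 grasp case mm [ 79.5   0.5 212.4] F case [ 1.4  4.8 -0.1] w 0.154
(62, 178) th 1.87 rise 0.02 tab [ 77.2 214.4] units down 0.001, +x -0.014
(62, 170) th 1.87 rise -0.05 tab [ 79.9 205.1] units down 0.047, +x 0.000
(62, 166) th 1.89 rise -0.09 tab [ 81.3 200.4] units down 0.071, +x 0.007
(62, 163) th 1.90 rise -0.12 tab [ 82.3 196.8] units down 0.089, +x 0.012
(62, 160) th 1.92 rise -0.15 tab [ 83.2 193.2] units down 0.107, +x 0.017
(62, 156) th 1.95 rise -0.19 tab [ 84.5 188.4] units down 0.131, +x 0.023
(62, 152) th 1.99 rise -0.23 tab [ 85.6 183.5] units down 0.155, +x 0.029
(62, 148) th 2.03 rise -0.26 tab [ 86.8 178.6] units down 0.179, +x 0.034
(62, 145) th 2.07 rise -0.29 tab [ 87.6 174.9] units down 0.198, +x 0.039
(64, 178) th 1.96 rise 0.03 tab [ 79.  214.4] units down 0.000, +x -0.005
(64, 170) th 1.97 rise -0.05 tab [ 81.8 205.2] units down 0.047, +x 0.009
(64, 166) th 1.98 rise -0.09 tab [ 83.1 200.5] units down 0.070, +x 0.016
(64, 163) th 1.99 rise -0.12 tab [ 84.1 196.9] units down 0.088, +x 0.021
(64, 160) th 2.01 rise -0.14 tab [ 85.  193.3] units down 0.106, +
[... 935 characters left out ...]
 175.4] units down 0.195, +x 0.056
(68, 178) th 2.16 rise 0.05 tab [ 82.4 214.7] units down -0.001, +x 0.012
(68, 170) th 2.16 rise -0.03 tab [ 85.2 205.4] units down 0.045, +x 0.026
(68, 166) th 2.17 rise -0.07 tab [ 86.5 200.8] units down 0.069, +x 0.033
(68, 163) th 2.18 rise -0.10 tab [ 87.5 197.2] units down 0.086, +x 0.038
(68, 160) th 2.20 rise -0.13 tab [ 88.4 193.7] units down 0.104, +x 0.043
(68, 156) th 2.23 rise -0.16 tab [ 89.6 188.9] units down 0.128, +x 0.049
(68, 152) th 2.26 rise -0.20 tab [ 90.8 184.1] units down 0.152, +x 0.054
(68, 148) th 2.31 rise -0.23 tab [ 91.9 179.3] units down 0.176, +x 0.060
(68, 145) th 2.34 rise -0.26 tab [ 92.7 175.7] units down 0.194, +x 0.064
```

```bash
cat > st.py <<'E'
from h import *
state(np.load("fit.npy")[:3])
E
python3 -m creep '[0,0,0,0.02,0.005,0,-1, 0,0,0,0.04,0.01,0,-1, 0,0,0,0.055,0.016,0,-1, 0,0,0,0.055,0.016,0,-1, 0,0,0,0.055,0.016,0,-1]' >/dev/null; python3 st.py; python3 -m creep '[0,0,0,0.004,0.001,0,-1, 0,0,0,0.008,0.002,0,-1, 0,0,0,0.01,0.002,0,-1, 0,0,0,0.01,0.002,0,-1, 0,0,0,0.01,0.002,0,-1]'>/dev/null; python3 st.py
```

```text
t4.72 grasp case mm [ 82.8   0.5 202. ] F case [0.6 5.1 2.9] w 0.153
t5.13 grasp case mm [ 83.3   0.5 200.4] F case [0.6 5.7 3.6] w 0.157
```

```bash
for i in 1 2; do python3 -m creep '[0,0,0,0.004,0.001,0,-1, 0,0,0,0.008,0.002,0,-1, 0,0,0,0.008,0.002,0,-1, 0,0,0,0.008,0.002,0,-1, 0,0,0,0.008,0.002,0,-1]'>/dev/null; python3 st.py; done
```

```text
t5.55 grasp case mm [ 83.7   0.5 198.7] F case [1.3 6.  2.9] w 0.153
t5.97 grasp case mm [ 84.1   0.5 197.1] F case [0.6 4.9 2.2] w 0.153
```

```bash
for i in 1 2; do python3 -m creep '[0,0,0,0.004,0.001,0,-1, 0,0,0,0.006,0.002,0,-1, 0,0,0,0.006,0.002,0,-1, 0,0,0,0.006,0.002,0,-1, 0,0,0,0.006,0.002,0,-1]'>/dev/null; python3 st.py; done
```

```text
t6.38 grasp case mm [ 84.4   0.5 195.9] F case [1.5 4.6 3. ] w 0.156
t6.80 grasp case mm [ 84.8   0.5 194.6] F case [0.2 5.2 2.8] w 0.152
```

```bash
for i in 1 2; do python3 -m creep '[0,0,0,0.004,0.001,0,-1, 0,0,0,0.006,0.002,0,-1, 0,0,0,0.006,0.002,0,-1, 0,0,0,0.006,0.002,0,-1, 0,0,0,0.006,0.002,0,-1]'>/dev/null; python3 st.py; done
python3 - <<'E'
from h import *
import cv2
S=optics.capture("side")
a=S["frame"][140:240,310:460,::-1]; cv2.imwrite("pics/s4.png",cv2.resize(a,None,fx=5.3,fy=5.3,interpolation=cv2.INTER_CUBIC))
E
```

```text
t7.22 grasp case mm [ 85.1   0.5 194. ] F case [-0.6  4.1  5.3] w 0.154
t7.63 grasp case mm [ 85.4   0.5 193.7] F case [-2.2  5.4 10.1] w 0.155
```

View pics/s4.png

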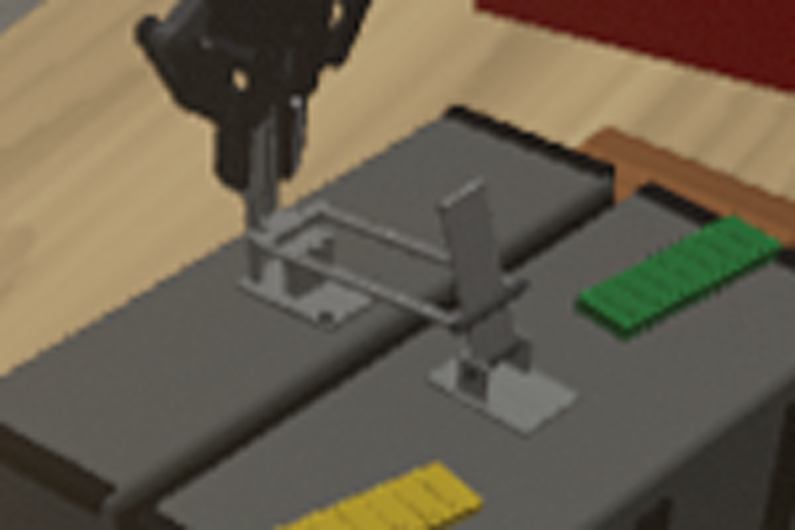

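Run:
```python
from h import *
c=np.load("fit.npy")[:3]; S=optics.capture("side")
P=lambda p:((proj(S,case2w(c,p))[0]-[310,140])*5.3).round(0)
for bx in (60,62,64,66,68): print(bx,P([bx,20.5,165]),P([bx,-20.5,165]), "lever",[P(lev(ik(bx,162)[0][0],70,0,y)).tolist() for y in (12,-12)])
print(fk(85.2,194.2))
```

```text
60 [267. 245.] [334. 205.] lever [[463.0, 207.0], [502.0, 183.0]]
62 [264. 243.] [330. 203.] lever [[450.0, 205.0], [490.0, 180.0]]
64 [260. 241.] [327. 201.] lever [[437.0, 204.0], [477.0, 179.0]]
66 [256. 239.] [323. 199.] lever [[425.0, 204.0], [464.0, 180.0]]
68 [253. 237.] [319. 197.] lever [[413.0, 206.0], [452.0, 182.0]]
(array([2.02759918, 1.89137298]), array([ 64.45924215,   0.        , 160.70640414]))
```

```bash
for i in 1 2 3; do python3 -m creep '[0,0,0,0,0.002,0,-1, 0,0,0,0,0.003,0,-1, 0,0,0,0,0.003,0,-1, 0,0,0,0,0.003,0,-1, 0,0,0,0,0.003,0,-1]'>/dev/null; python3 st.py; done
```

```text
t8.15 grasp case mm [ 85.5   0.5 193.7] F case [-4.3  4.6 10.6] w 0.160
t8.57 grasp case mm [ 85.6   0.6 193.6] F case [-5.8  5.3 10.5] w 0.155
t8.98 grasp case mm [ 85.8   0.6 193.5] F case [-6.5  3.8 12.1] w 0.156
```

```bash
for i in 1 2 3; do python3 -m creep '[0,0,0,-0.001,0.002,0,-1, 0,0,0,-0.002,0.004,0,-1, 0,0,0,-0.002,0.004,0,-1, 0,0,0,-0.002,0.004,0,-1, 0,0,0,-0.002,0.004,0,-1]'>/dev/null; python3 st.py; done
```

```text
t9.40 grasp case mm [ 85.9   0.6 193.4] F case [-8.5  4.6 10.8] w 0.154
t9.82 grasp case mm [ 86.1   0.6 193.4] F case [-8.8  4.4 10.5] w 0.155
t10.23 grasp case mm [ 86.2   0.6 193.3] F case [-10.6   4.8   9.5] w 0.155
```

```bash
for i in 1 2 3; do python3 -m creep '[0,0,0,-0.002,0,-0.001,-1, 0,0,0,-0.004,0,-0.002,-1, 0,0,0,-0.004,0,-0.002,-1, 0,0,0,-0.004,0,-0.002,-1, 0,0,0,-0.004,0,-0.002,-1]'>/dev/null; python3 st.py; done
```

```text
t10.65 grasp case mm [ 86.3   0.7 193.5] F case [-9.7  4.   5.9] w 0.156
t11.07 grasp case mm [ 86.5   0.7 193.6] F case [-7.3  4.   3.7] w 0.158
t11.48 grasp case mm [ 86.8   0.8 193.8] F case [-5.   3.7  0.9] w 0.157
```

```bash
for i in 1 2 3; do python3 -m creep '[0,0,0,0,0.003,-0.001,-1, 0,0,0,0.0,0.005,-0.002,-1, 0,0,0,0.0005,0.005,-0.002,-1, 0,0,0,0.0005,0.005,-0.002,-1, 0,0,0,0.0005,0.005,-0.002,-1]'>/dev/null; python3 st.py; done
```

```text
t11.90 grasp case mm [ 87.4   0.9 193.6] F case [-7.4  3.2  1.7] w 0.155
t12.32 grasp case mm [ 88.9   0.9 193. ] F case [-5.   2.9 -3.5] w 0.159
t12.73 grasp case mm [ 89.7   1.  192.7] F case [-5.3  2.1 -2.2] w 0.155
```

```bash
for i in 1 2 3; do python3 -m creep '[0,0,0,0.003,0,0,-1, 0,0,0,0.006,0,0,-1, 0,0,0,0.006,0,0,-1, 0,0,0,0.006,0,0,-1, 0,0,0,0.006,0,0,-1]'>/dev/null; python3 st.py; done
python3 - <<'E'
from h import *
import cv2
S=optics.capture("side"); print(fk(89.7,190))
a=S["frame"][140:240,310:460,::-1]; cv2.imwrite("pics/s5.png",cv2.resize(a,None,fx=5.3,fy=5.3,interpolation=cv2.INTER_CUBIC))
E
```

```text
t13.15 grasp case mm [ 89.9   1.  191.9] F case [-5.4  2.8  0.1] w 0.158
t13.57 grasp case mm [ 90.    1.  191.3] F case [-5.3  3.1  1.5] w 0.155
t13.98 grasp case mm [ 90.3   1.1 190.7] F case [-5.7  2.5  3.5] w 0.156
(array([2.2409686 , 2.08793942]), array([ 68.39940423,   0.        , 156.85962252]))
```

View pics/s5.png

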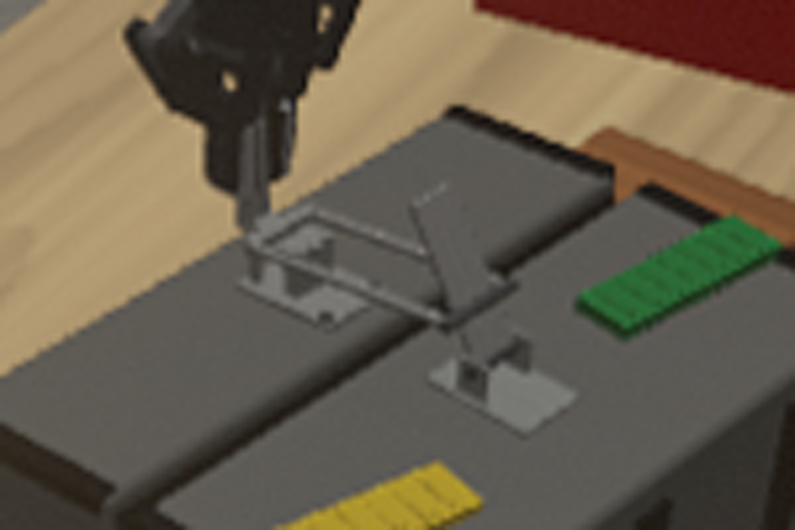

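```bash
for i in 1 2 3; do python3 -m creep '[0,0,0,0.003,0,0,-1, 0,0,0,0.006,0,0,-1, 0,0,0,0.006,0,0,-1, 0,0,0,0.006,0,0,-1, 0,0,0,0.006,0,0,-1]'>/dev/null; python3 st.py; done
```

```text
t14.45 grasp case mm [ 90.6   1.1 189.8] F case [-4.4  2.4  3.2] w 0.157
t14.87 grasp case mm [ 90.9   1.1 188.8] F case [-4.2  1.8  4.3] w 0.159
t15.28 grasp case mm [ 91.1   1.1 187.9] F case [-5.  2.  6.] w 0.155
```

```bash
for i in 1 2 3; do python3 -m creep '[0,0,0,0.004,0,0,-1, 0,0,0,0.008,-0.001,0,-1, 0,0,0,0.01,-0.002,0,-1, 0,0,0,0.01,-0.002,0,-1, 0,0,0,0.01,-0.002,0,-1]'>/dev/null; python3 st.py; done
python3 - <<'E'
from h import *
print(fk(91.5,184))
E
```

```text
t15.70 grasp case mm [ 91.4   1.1 186.2] F case [-3.2  2.4  5.1] w 0.154
t16.12 grasp case mm [ 91.7   1.1 184.5] F case [-1.6  0.8  4.4] w 0.156
t16.53 grasp case mm [ 91.9   1.1 182.7] F case [0.5 2.  4.3] w 0.159
(array([2.30574815, 2.11059826]), array([ 68.82281302,   0.        , 151.78594731]))
```

```bash
for i in 1 2 3; do python3 -m creep '[0,0,0,0.004,0,0,-1, 0,0,0,0.008,0,0,-1, 0,0,0,0.01,0,0,-1, 0,0,0,0.01,0,0,-1, 0,0,0,0.01,0,0,-1]'>/dev/null; python3 st.py; done
```

```text
t16.95 grasp case mm [ 92.    1.2 180.6] F case [3.9 1.8 2.9] w 0.155
t17.37 grasp case mm [ 92.    1.3 178.5] F case [4.9 1.5 3. ] w 0.157
t17.78 grasp case mm [ 92.    1.3 176.4] F case [4.7 2.1 3.1] w 0.154
```

```bash
for i in 1 2 3; do python3 -m creep '[0,0,0,0,-0.003,0,-1, 0,0,0,0,-0.006,0,-1, 0,0,0,0,-0.01,0,-1, 0,0,0,0,-0.01,0,-1, 0,0,0,0,-0.01,0,-1]'>/dev/null; python3 st.py; done
python3 - <<'E'
from h import *
print(fk(87,176))
E
```

```text
t18.20 grasp case mm [ 90.8   1.3 177. ] F case [7.5 0.9 4.5] w 0.157
t18.62 grasp case mm [ 88.3   1.3 176.7] F case [5.7 1.2 4. ] w 0.154
t19.03 grasp case mm [ 86.6   1.3 176.9] F case [6.1 1.5 3.4] w 0.159
(array([2.03985588, 1.756805  ]), array([ 61.58236332,   0.        , 145.90110059]))
```

```bash
python3 -m creep '[0,0,0,0,-0.003,0,-1, 0,0,0,0,-0.006,0,-1, 0,0,0,0,-0.01,0,-1, 0,0,0,0,-0.01,0,-1, 0,0,0,0,-0.01,0,-1]'>/dev/null; python3 st.py; python3 -m creep '[0,0,0,0,-0.003,0,-1, 0,0,0,0,-0.006,0,-1, 0,0,0,0,-0.01,0,-1, 0,0,0,0,-0.01,0,-1, 0,0,0,0,-0.01,0,-1]'>/dev/null; python3 st.py; for i in 1 2 3; do python3 -m creep '[0,0,0,-0.003,0,0,-1, 0,0,0,-0.006,0,0,-1, 0,0,0,-0.01,0,0,-1, 0,0,0,-0.01,0,0,-1, 0,0,0,-0.01,0,0,-1]'>/dev/null; python3 st.py; done
```

```text
t19.45 grasp case mm [ 85.8   1.3 177.5] F case [9.1 1.8 3.9] w 0.156
t19.87 grasp case mm [ 84.8   1.3 178. ] F case [10.4  1.5  3.3] w 0.157
t20.28 grasp case mm [ 84.1   1.3 178.9] F case [9.7 1.3 0.8] w 0.157
t20.70 grasp case mm [ 83.4   1.3 179.8] F case [ 8.9  2.3 -3.3] w 0.157
t21.12 grasp case mm [ 82.8   1.3 181.2] F case [ 9.   0.9 -3.3] w 0.158
```

```bash
python3 -m creep '[0,0,0,-0.003,0,0,-1, 0,0,0,-0.006,0,0,-1, 0,0,0,-0.008,0,0,-1, 0,0,0,-0.008,0,0,-1, 0,0,0,-0.008,0,0,-1]'>/dev/null; python3 st.py;python3 -m creep '[0,0,0,-0.003,0,0,-1, 0,0,0,-0.006,0,0,-1, 0,0,0,-0.008,0,0,-1, 0,0,0,-0.008,0,0,-1, 0,0,0,-0.008,0,0,-1]'>/dev/null; python3 st.py
python3 - <<'E'
from h import *
import cv2
s=state(np.load("fit.npy")[:3]); 
S=optics.capture("side"); print(fk(82.8,181.2))
a=S["frame"][140:240,310:460,::-1]; cv2.imwrite("pics/s6.png",cv2.resize(a,None,fx=5.3,fy=5.3,interpolation=cv2.INTER_CUBIC))
E
```

```text
t21.53 grasp case mm [ 82.1   1.2 181.9] F case [ 8.2  1.2 -7.1] w 0.154
t21.95 grasp case mm [ 81.2   1.3 182.4] F case [ 7.6  1.5 -9.7] w 0.154
t21.95 grasp case mm [ 81.2   1.3 182.4] F case [ 7.6  1.5 -9.7] w 0.154
(array([1.84693801, 1.59632949]), array([ 58.37204624,   0.        , 150.29247543]))
```

```bash
python3 -m creep '[0,0,0,0.006,0.003,0,-1, 0,0,0,0.012,0.006,0,-1, 0,0,0,0.018,0.01,0,-1, 0,0,0,0.018,0.01,0,-1, 0,0,0,0.018,0.01,0,-1]'>/dev/null; python3 st.py; python3 -m creep '[0,0,0,0,0,0,-0.5, 0,0,0,0,0,0,0, 0,0,0,0,0,0,1, 0,0,0,0,0,0,1, 0,0,0,0,0,0,1]'>/dev/null; python3 st.py;  python3 -m creep '[0,0,0,0,0,0,1, 0,0,0,-0.1,0,0,1, 0,0,0,-0.3,0,0,1, 0,0,0,-0.5,0,0,1, 0,0,0,-0.65,0,0,1]'>/dev/null; python3 st.py
python3 - <<'E'
from h import *
import cv2
S=optics.capture("side")
a=S["frame"][140:240,310:460,::-1]; cv2.imwrite("pics/s7.png",cv2.resize(a,None,fx=5.3,fy=5.3,interpolation=cv2.INTER_CUBIC))
E
```

```text
t22.42 grasp case mm [ 83.1   1.3 181.4] F case [ 3.8  0.6 -2.7] w 0.156
t22.83 grasp case mm [ 83.    1.5 182. ] F case [-0.  -0.7 -0.9] w 0.806
t23.25 grasp case mm [ 83.5   1.8 315.4] F case [0.7 0.3 1.1] w 1.001
```

View pics/s7.png

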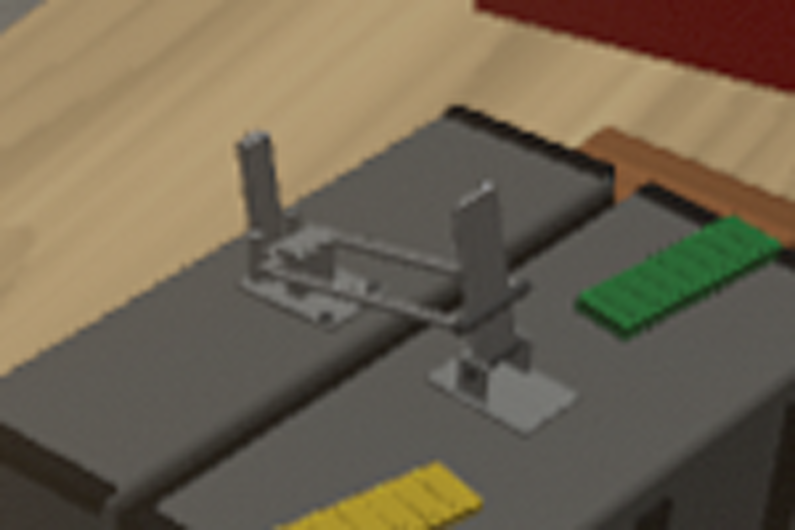

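The bar is hooked behind the keeper (bar at 250–310, 240–265) and the lever is near 1.85 rad with its end at (457–492, 185–203). Now close the fingers and line up to push the lever.

```bash
python3 -m creep '[0,0,0,0,-0.1,0,-1, 0,0,0,0,-0.2,0,-1, 0,0,0,0,-0.3,0,-1, 0,0,0,0,-0.41,0.005,-1, 0,0,0,0,-0.41,0.005,-1]' 30 >/dev/null; python3 -m creep '[0,0,0,0,0,0,-1, 0,0,0,0,0,0,-1, 0,0,0,0.15,0,0,-1, 0,0,0,0.3,0,0,-1, 0,0,0,0.42,0,0,-1]'>/dev/null;python3 -m creep '[0,0,0,0,0,0,-1, 0,0,0,0,0,0,-1, 0,0,0,0,0,0,-1, 0,0,0,0,0,0,-1, 0,0,0,0,0,0,-1]'>/dev/null; python3 st.py
python3 - <<'E'
from h import *
for th in (1.85,1.7,1.55,1.4,1.25,1.1,.95,.8,.65,.5,.4,.3,.2,.1,0,-.1):
    p=lev(th,60,2); print(th,"grasp x %.1f z %.1f"%(p[0]+11,p[2]+19))
E
```

```text
t24.55 grasp case mm [  2.4   0.8 229.8] F case [ 0.7 -0.4 -0.6] w 0.001
1.85 grasp x -15.5 z 230.1
1.7 grasp x -24.3 z 232.2
1.55 grasp x -33.2 z 233.0
1.4 grasp x -42.2 z 232.5
1.25 grasp x -51.0 z 230.6
1.1 grasp x -59.4 z 227.4
0.95 grasp x -67.3 z 223.0
0.8 grasp x -74.4 z 217.4
0.65 grasp x -80.6 z 210.9
0.5 grasp x -85.7 z 203.5
0.4 grasp x -88.5 z 198.2
0.3 grasp x -90.7 z 192.6
0.2 grasp x -92.4 z 186.9
0.1 grasp x -93.5 z 181.0
0 grasp x -94.0 z 175.0
-0.1 grasp x -93.9 z 169.0
```

```bash
python3 -m creep '[0,0,0,0,-0.03,0,-1, 0,0,0,0,-0.06,0,-1, 0,0,0,-0.005,-0.08,0,-1, 0,0,0,-0.005,-0.1,0,-1, 0,0,0,-0.005,-0.11,0,-1]'>/dev/null; python3 st.py; python3 -m creep '[0,0,0,0,-0.01,0,-1, 0,0,0,-0.003,-0.02,0,-1, 0,0,0,-0.006,-0.03,0,-1, 0,0,0,-0.01,-0.045,0,-1, 0,0,0,-0.01,-0.045,0,-1]'>/dev/null; python3 st.py
```

```text
t24.97 grasp case mm [-19.9   0.7 230.5] F case [3.9 0.2 3.7] w 0.003
t25.38 grasp case mm [-30.5   0.6 230.8] F case [2.1 0.8 2.1] w 0.002
```

```bash
python3 -m creep '[0,0,0,0,-0.01,0,-1, 0,0,0,0,-0.02,0,-1, 0,0,0,0,-0.03,0,-1, 0,0,0,0,-0.045,0,-1, 0,0,0,0,-0.045,0,-1]'>/dev/null; python3 st.py
```

```text
t25.80 grasp case mm [-39.7   0.6 230.3] F case [ 3.5 -0.  -0.7] w 0.003
```

```bash
python3 -m creep '[0,0,0,0,-0.012,0,-1, 0,0,0,0,-0.024,0,-1, 0,0,0,0,-0.036,0,-1, 0,0,0,0,-0.048,0,-1, 0,0,0,0,-0.057,0,-1]'>/dev/null; python3 st.py; python3 -m creep '[0,0,0,0.003,-0.01,0,-1, 0,0,0,0.006,-0.02,0,-1, 0,0,0,0.01,-0.03,0,-1, 0,0,0,0.014,-0.042,0,-1, 0,0,0,0.014,-0.042,0,-1]'>/dev/null; python3 st.py
```

```text
t26.22 grasp case mm [-50.4   0.5 231. ] F case [ 4.4 -0.6 -0.4] w -0.001
t26.63 grasp case mm [-59.    0.6 228.1] F case [ 3.9 -0.1 -0.1] w 0.000
```

```bash
python3 -m creep '[0,0,0,0.005,-0.01,0,-1, 0,0,0,0.01,-0.02,0,-1, 0,0,0,0.016,-0.03,0,-1, 0,0,0,0.022,-0.04,0,-1, 0,0,0,0.022,-0.04,0,-1]'>/dev/null; python3 st.py
```

```text
t27.05 grasp case mm [-66.3   0.6 224.1] F case [6.  0.9 0.4] w 0.002
```

```bash
python3 -m creep '[0,0,0,0.008,-0.01,0,-1, 0,0,0,0.016,-0.02,0,-1, 0,0,0,0.024,-0.03,0,-1, 0,0,0,0.034,-0.04,0,-1, 0,0,0,0.034,-0.04,0,-1]'>/dev/null; python3 st.py; python3 -m creep '[0,0,0,0.008,-0.008,0,-1, 0,0,0,0.016,-0.016,0,-1, 0,0,0,0.025,-0.024,0,-1, 0,0,0,0.034,-0.031,0,-1, 0,0,0,0.034,-0.031,0,-1]'>/dev/null; python3 st.py
```

```text
t27.47 grasp case mm [-75.    0.6 217.2] F case [ 2.9 -0.4  4.1] w 0.000
t27.88 grasp case mm [-81.3   0.6 210.3] F case [3.5 0.2 4. ] w 0.000
```

```bash
python3 -m creep '[0,0,0,0.01,-0.006,0,-1, 0,0,0,0.02,-0.012,0,-1, 0,0,0,0.03,-0.018,0,-1, 0,0,0,0.038,-0.024,0,-1, 0,0,0,0.038,-0.024,0,-1]'>/dev/null; python3 st.py; python3 -m creep '[0,0,0,0.008,-0.004,0,-1, 0,0,0,0.016,-0.008,0,-1, 0,0,0,0.025,-0.012,0,-1, 0,0,0,0.03,-0.014,0,-1, 0,0,0,0.03,-0.014,0,-1]'>/dev/null; python3 st.py
```

```text
t28.30 grasp case mm [-86.6   0.6 202.3] F case [ 0.8 -1.1  3.6] w -0.003
t28.72 grasp case mm [-89.6   0.6 196.1] F case [-1.3 -0.8  3.2] w 0.001
```

```bash
python3 -m creep '[0,0,0,0.008,-0.003,0,-1, 0,0,0,0.016,-0.006,0,-1, 0,0,0,0.025,-0.01,0,-1, 0,0,0,0.03,-0.011,0,-1, 0,0,0,0.03,-0.011,0,-1]'>/dev/null; python3 st.py; python3 -m creep '[0,0,0,0.008,-0.003,0,-1, 0,0,0,0.016,-0.005,0,-1, 0,0,0,0.025,-0.008,0,-1, 0,0,0,0.03,-0.008,0,-1, 0,0,0,0.03,-0.008,0,-1]'>/dev/null; python3 st.py
```

```text
t29.13 grasp case mm [-91.5   0.7 189.9] F case [-0.9 -0.9  1. ] w 0.002
t29.55 grasp case mm [-92.4   0.7 184.1] F case [-1.3 -0.1  1.1] w 0.002
```

```bash
python3 -m creep '[0,0,0,0.008,-0.002,0,-1, 0,0,0,0.016,-0.004,0,-1, 0,0,0,0.025,-0.004,0,-1, 0,0,0,0.03,-0.004,0,-1, 0,0,0,0.03,-0.004,0,-1]'>/dev/null; python3 st.py; python3 -m creep '[0,0,0,0.006,0,0,-1, 0,0,0,0.01,0,0,-1, 0,0,0,0.015,0,0,-1, 0,0,0,0.015,0,0,-1, 0,0,0,0.015,0,0,-1]'>/dev/null; python3 st.py
```

```text
t29.97 grasp case mm [-93.1   0.6 178.1] F case [-0.2 -0.8 -0.7] w -0.001
t30.38 grasp case mm [-92.9   0.6 175.5] F case [-0.2 -1.1 -0.3] w 0.001
```

```bash
for i in 1 2; do python3 -m creep '[0,0,0,0.004,0,0,-1, 0,0,0,0.008,0,0,-1, 0,0,0,0.008,0,0,-1, 0,0,0,0.008,0,0,-1, 0,0,0,0.008,0,0,-1]'>/dev/null; python3 st.py; done
```

```text
t30.80 grasp case mm [-92.8   0.6 174.6] F case [-2.6 -0.6  5.1] w -0.002
t31.22 grasp case mm [-92.8   0.6 174.3] F case [-6.2  0.2 14.7] w -0.000
```

```bash
python3 -m creep '[0,0,0,-0.05,0,0,-1, 0,0,0,-0.2,0,0,-1, 0,0,0,-0.4,0,0,-1, 0,0,0,-0.6,0,0,-1, 0,0,0,-0.8,0,0,-1]'>/dev/null; python3 -m creep '[0,0,0,0,0,0,-1, 0,0,0,0,0,0,-1, 0,0,0,0,0,0,-1, 0,0,0,0,0,0,-1, 0,0,0,0,0,0,-1]'>/dev/null; python3 st.py
python3 - <<'E'
from h import *
import cv2
S=optics.capture("side")["frame"][135:235,310:460,::-1]; Wc=optics.capture("wrist"); W=Wc["frame"][:,:,::-1]
c=np.load("fit.npy")[:3]
print("wrist px lip",proj(Wc,case2w(c,[[49,0,164]])),"levend",proj(Wc,case2w(c,[[-115,0,156]])),"seam", proj(Wc,case2w(c,[[0,100,140]])))
P=lambda p:((proj(optics.capture("side"),case2w(c,p))[0]-[310,135])*4).round(0)
print("side: lever end home",P(lev(0,70,2,12)),P(lev(0,70,2,-12)),"bar end", P([43+3,20.5,153]))
a=cv2.resize(S,None,fx=4,fy=4,interpolation=cv2.INTER_CUBIC)
t=optics.capture("top")["frame"][210:360,285:470,::-1]
b=cv2.resize(W[60:380,150:500],None,fx=.57,fy=.57)
out=np.zeros((600,800,3),np.uint8); out[:400,:600]=a; out[:b.shape[0],600:600+b.shape[1]]=b
t=cv2.resize(t[:, :],None,fx=1.3,fy=1.3,interpolation=cv2.INTER_CUBIC); out[400:400+t.shape[0],0:t.shape[1]]=t
w2=cv2.resize(W[120:260,260:400],None,fx=2.6,fy=2.6,interpolation=cv2.INTER_CUBIC)[:364]; out[600-364:,800-364:]=w2[:364,:364] if False else out[600-364:,800-364:]
w3=cv2.resize(W[100:240,240:410],None,fx=1.4,fy=1.4,interpolation=cv2.INTER_CUBIC); out[402:402+w3.shape[0],300:300+w3.shape[1]]=w3
cv2.imwrite("pics/fin.png",out)
E
```

```text
t32.05 grasp case mm [-93.6   0.5 330.8] F case [-0.1 -0.3 -0.4] w -0.003
wrist px lip [[319.28886547  33.41510191]] levend [[319.37445359 245.61316857]] seam [[198.58600836 107.89744752]]
side: lever end home [473. 357.] [502. 336.] bar end [220. 234.]
```

View pics/fin.png

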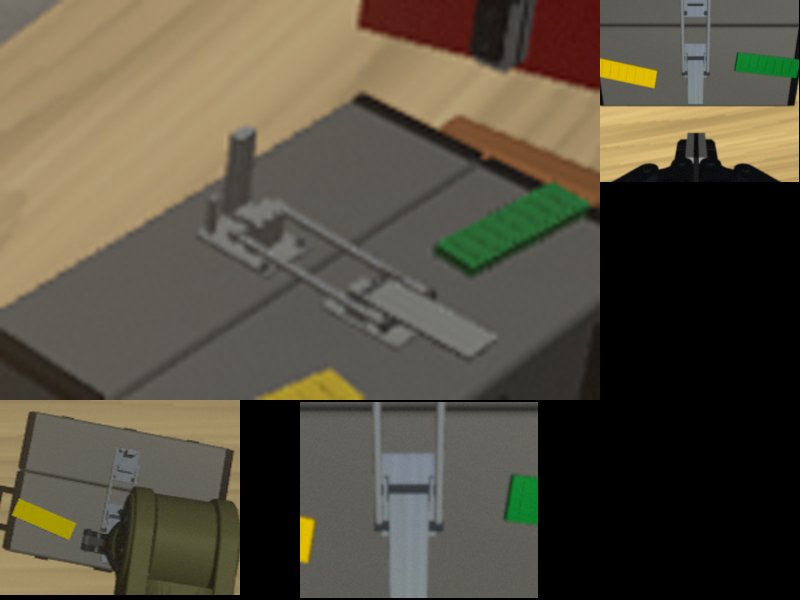

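The last picture shows the seam closed to a thin line and the bar under the keeper. The lever lies flat: its end is at (472,357)/(497,337), where home predicts (473,357)/(502,336). The packers look undisturbed.

```bash
python3 -c "
from cell import env
print(env.sign_off())"
```

```text
the job is handed in; nothing more can be done
None
```

The case is latched shut, and I handed the job in at about 32 s of the 72 s allowed.

**What I did**
- I pinched the loop's tab and felt for the keeper. The bar first landed on the lip, so I slid it towards +x until it dropped into the slot. The downward force read at most about 12 N against the 20 N limit.
- I drew the bar back under the lip. A test lift was held at about 10 N upward, so it was hooked. Then I let go of the tab.
- I pushed the lever over with closed fingers. The readings were about 4–6 N on the way and about 16 N in total (14.7 N of it downward) on the final press against the stop, against the 25 N limit.

**Last checks**
- **Latch:** with the arm clear, the side view shows the seam closed, the bar behind the keeper, and the lever end within about 5 enlarged pixels (just over 1 camera pixel) of its computed home position.
- **Bystanders:** both packers look undisturbed. I did not check the wax box and paddle in the final picture, but the arm did not work near them.

**What was off**
- The keeper stood about 4–5 mm beyond nominal, at or slightly over the stated 4 mm. The camera and the fitted case position differed by 2–3 mm, which is why I relied on feel.
- The forces are the readings taken at the end of each move, so brief peaks in between would not have shown. They carry roughly 1–3 N of offset.
- The lever took less than the 12 N the brief allowed for, with no reading above about 6 N before the final press.

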